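Fetch the screwdriver from between the brush and the tape measure

ROBOT

A 6-joint arm with a two-finger parallel gripper is mounted at the origin on a cart in front of the work surface, level with it; the furniture and walls round the work are solid. World frame = base frame: x ahead of the robot, y to its left, z up, the work surface at z = 0. Lengths are in mm, angles in rad, forces in N, time in s.
With the tool pointing down it reaches from about 325 to 875 mm from the base axis. Payload 4.4 kg.
Tool frame: the origin (TCP) lies where the fingers leave the gripper's body, on its centre line; the fingertips stand 73 mm ahead of it and the grasp point (between the pads) lies manip.grip_point_offset ahead of it (manip.grip_point_offset is the distance from the TCP to the grasp point, in mm); z points along the fingers, y is the line along which they close (so a half turn about z gives the same grasp; the last joint's range is limited). The gripper opens to 85 mm and grips with 20 to 120 N. Pads are 22 mm wide; open, the fingers measure 114 mm over their backs; the gripper's body (76 mm by 85 mm) begins 54 mm behind the grasp point. The pads swing forward as they close: fully open they stand 13 mm farther back than shut.
Start: joints at [1.089, 0.207, 1.542, -0, 1.393, -0.15], TCP at [187.313, 543.637, 303.882] pointing down, gripper open.
Joint ranges: [-2.73, 2.73], [-0.86, 2.22], [0.23, 2.46], [-1.11, 4.25], [0.08, 2.63], [-2.82, 2.82]. Speed limits (rad/s): [2.79, 2.79, 3.14, 3.14, 3.14, 3.14].

INTERFACE

Orientations are given as a 3x3 rotation matrix whose columns are the frame's x, y, z axes.
In Python, from plant import status, snapshot, get_calibration, manip gives the robot as it stands. The module is installed in compiled form; this text tells all that it offers.
- The arm moves only by the tool play_rows, never from a script. Its argument "commands" is one flat list of numbers, 6 for each row, row after row: the shift along the tool's x, y, z in m, then the turn, a rotation vector about the tool's x, y, z in degrees. A call has 1 to 8 rows; each row shifts and turns the commanded pose from where the row before left it, along the tool's axes as they then stand; what a row does not reach is not made up. A row lasts 1/10 s, in which the tool goes at most 50 mm and 8.59 degrees, less where a joint would pass 70% of its speed; a pose out of reach is approached as far as the arm can. A call is refused whole if a number of a shift passes 0.05 or a number of a turn 8.59, either way. A call with a gripper value outside its range is refused whole. "claw" is the closure in counts, from 0 (fully open) to 255 (shut), set as the call begins (left out, the last holds). The fingers move at their own pace and stop on an object; the grip force is fixed at half the most. Time passes only in rows, so rows that do not move let the fingers close. It gives the time, the measured TCP pose, the force, the opening and the grip force at its end, in the units of the state.
- status.sense(): the state, without advancing time (a new reading comes with each control period).
- snapshot(name): name is "scene" or "top" or "wrist"; returns (picture, depth): 480x640x3 uint8, red, green, blue; 480x640 float32, mm along the optical axis (not along the pixel's ray), 0 where there is no reading.
- get_calibration(name): a dict with "camera_matrix" (3x3 intrinsics, pixels), "k1" (the pictures are not rectified: a ray, as slopes to the right and down, at radius r is drawn at 1 + k1 r^2 times it, then the intrinsics apply), "origin" and "orientation" of the camera in the world. Camera axes: x right, y up, looking along -z (the intrinsics and any distortion apply to the point x, -y, -z); pixel columns grow to the right and rows downward; lengths in mm; the calibration is good to about 2 mm. A picture is of the moment at which its call begins: read the wrist's pose just before it. get_calibration takes no time and is no camera call; for the wrist camera it gives the pose at the moment of the call.
- manip.hand_in(): hands the job in; it is judged then, once.
The state is a dict: "time": time; "q": joint angles; "qvel": joint speeds; "tau": joint torques, N m; "position": TCP position; "tool_rot": TCP orientation; "wrist_force": force on the tool from outside, world axes, zero at the start; "ft_torque": the same for the moment, N m; "width": finger opening in mm; "finger_force": force on a finger pad.
Only numpy, scipy, OpenCV 4.12 (cv2) and the standard library are available. Lean on these libraries where they do the work, as an engineer would, in place of code of your own. Each camera call takes 0.05 s, during which the arm holds its last target. There are 200 camera calls.

TASK

The yellow screwdriver is boxed in on the wooden tool board between the hand brush and the tape measure: first stand both of these on the grey mat, leaving the screwdriver where it is, then lay the screwdriver lengthwise along the middle of the blue mat, and finally put the brush and the tape measure back on the board exactly where each stood, upright and straight in its lane. Do not disturb the red screwdriver or the mug.

Things in the scene. Friction and masses are not known exactly. Their poses are not given: they have to be found in the camera images.
- driver: yellow and black handled screwdriver, 29 wide x 185 long x 25 high (mm), 170 g, lying in the middle lane of the board. Origin: underside, midway along its length; y along it to the handle, x across, z up. Handle (28 wide, 24 high): y = 2 to 92, grip it across at y = 40, z = 12 to 20; 6 mm steel shaft to y = -92 at z = 12.
- brush: hand brush, dark bristles, beech back and handle, 38 x 290 x 63 high (mm), 200 g, standing on its bristles. Origin: underside, midway along; y towards the handle, x across, z up. Bristles (34 wide) y -140 to 20, z 0 to 44; back (38 wide) y -145 to 25, z 43 to 61; handle (24 wide) y 25 to 145, z 45 to 63, off the ground. Grip the back across at y = -30, z = 54, near the centre of mass.
- tape: yellow and black tape measure standing upright, 38 wide x 80 long x 66 high (mm), 260 g. Origin: centre of its underside; y along its length, x across, z up; its flat-sided case is 34 wide and runs from y = -30 to +40, the blade's hook is at the -y end. Grip it across at y = +5, z = 50.
- rack: fixed wooden tool board, 156 x 344 mm, floor 8 above the table, edge lip 7 high. Origin: underside centre; y along the lanes, x across. Lane centres x = -40, 0, 40: screwdriver in the middle (handle top 33 above the table), brush and tape measure in the outer ones, either way round, near y = 0. Gaps beside the handle under 10 mm: no room for fingers. Beside brush or tape open to 60 mm at most.
- park_mat: flat grey mat with a thin white border, fixed, 160 wide x 300 long x 3 thick (mm), to one side of the board: the side area for brush and tape measure. Origin: centre of its underside; y along its length, x across, z up.
- work_mat: flat blue mat with a thin white border, fixed, 70 wide x 215 long x 3 thick (mm), on the other side of the board: the place for the yellow screwdriver. Origin: centre of its underside; y along its length, x across, z up.
- red_driver: red and black handled screwdriver, 32 x 235 x 27 mm, lying loose at the left of the table; a bystander, not to be disturbed. Origin: centre of its underside, y along it towards the handle.
- mug: white mug, 82 x 117 x 91 mm with its handle, standing loose at the right of the table; a bystander, not to be disturbed. Origin: centre of its underside.

How it is judged (in metres and radians):
On the way, in this order (a step that is already met when the one before it is completed fails the run):
1. brush and tape measure both stand released on the grey mat while the yellow screwdriver still lies where it was (x of brush in the frame of park_mat between -0.08 and 0.08 m and y of brush in the frame of park_mat between -0.15 and 0.15 m and z of each of brush, tape in the frame of park_mat below 0.012 m and angle between each of brush, tape's own z axis and vertical below 0.15 rad and linear speed of each of brush, tape below 0.03 m/s and contact force between the fingers and brush below 0.1 N and x of tape in the frame of park_mat between -0.08 and 0.08 m and y of tape in the frame of park_mat between -0.15 and 0.15 m and contact force between the fingers and tape below 0.1 N and distance of driver from where it was at the start of the episode below 0.025 m), for 0.2 s.
2. the yellow screwdriver lies released along the middle of the blue mat, with brush and tape measure still on the grey mat (x of driver in the frame of work_mat between -0.015 and 0.015 m and y of driver in the frame of work_mat between -0.02 and 0.02 m and z of driver in the frame of work_mat below 0.012 m and angle between the y axis of driver and the y axis of work_mat, either way round below 0.2 rad and linear speed of each of driver, brush, tape below 0.03 m/s and contact force between the fingers and driver below 0.1 N and x of brush in the frame of park_mat between -0.08 and 0.08 m and y of brush in the frame of park_mat between -0.15 and 0.15 m and z of each of brush, tape in the frame of park_mat below 0.012 m and angle between each of brush, tape's own z axis and vertical below 0.15 rad and contact force between the fingers and brush below 0.1 N and x of tape in the frame of park_mat between -0.08 and 0.08 m and y of tape in the frame of park_mat between -0.15 and 0.15 m and contact force between the fingers and tape below 0.1 N), for 0.2 s.
At the end, for the whole second after the job is handed in: Yellow screwdriver on the blue mat, its middle within 15 mm across and 20 mm along of the mat's middle, within 0.2 rad of its length; brush and tape measure upright on the board, each within 15 mm of its start and 0.15 rad of the lanes; all released and at rest (x of driver in the frame of work_mat between -0.015 and 0.015 m and y of driver in the frame of work_mat between -0.02 and 0.02 m and z of driver in the frame of work_mat below 0.012 m and angle between the y axis of driver and the y axis of work_mat, either way round below 0.2 rad and linear speed of each of driver, brush, tape below 0.03 m/s and contact force between the fingers and driver below 0.1 N and distance of each of brush, tape from where it was at the start of the episode below 0.015 m and angle between the y axis of each of brush, tape and the y axis of rack, either way round below 0.15 rad and angle between each of brush, tape's own z axis and vertical below 0.12 rad and contact force between the fingers and brush below 0.1 N and contact force between the fingers and tape below 0.1 N); the robot touches nothing.
It fails at once if the red screwdriver is moved by more than 30 mm (distance of red_driver from where it was at the start of the episode above 0.03 m).
It fails at once if the mug is moved by more than 30 mm (distance of mug from where it was at the start of the episode above 0.03 m).
It also fails if it takes over 112 s, if anything falls off the work surface, if the arm or the gripper's body presses on something with over 40 N, if the wrist force passes 120 N, or if a joint passes its speed limit or range.

## Working session

There is one attempt and no reset: what is moved stays moved. The work goes in short steps, Python scripts to look and compute and a tool call to move; the robot and the scene stay as the last step left them, time stands still between calls to the robot, and variables do not carry over. Pictures are saved under pics/ and viewed, at most 14 in all, crops included, and the job is handed in when it is done.

Besides the shell and the picture viewer there is one more tool, called as a command line: name --argument value ..., lists and objects as JSON in quotes. play_rows: Moves the arm, as the interface text tells. Its arguments: {"type":"object","properties":{"commands":{"type":"array"},"claw":{"type":"number"}},"required":["commands"]}

```bash
mkdir -p pics; cat > h.py <<'E'
import numpy as np, cv2
from plant import status, snapshot, get_calibration, manip
def snap(n):
    c=get_calibration(n); im,d=snapshot(n); return im,d,c
def save(im,f): cv2.imwrite('pics/'+f,im[:,:,::-1])
def ray(c,uv):
    uv=np.atleast_2d(np.array(uv,float)); K=np.array(c['camera_matrix'])
    p=cv2.undistortPoints(uv[:,None],K,np.array([c['k1'],0,0,0.]))[:,0]
    return np.c_[p[:,0],-p[:,1],-np.ones(len(p))]@np.array(c['orientation']).T
def onz(c,uv,z):
    r=ray(c,uv); o=np.array(c['origin']); return o+r*((z-o[2])/r[:,2])[:,None]
def cloud(c,d):
    v,u=np.mgrid[:480,:640]; r=ray(c,np.c_[u.ravel(),v.ravel()])
    return (np.array(c['origin'])+r*d.ravel()[:,None]).reshape(480,640,3)
E
python3 - <<'E'
from h import *
im,d,c=snap('top'); save(im,'top.png'); np.savez('top.npz',im=im,d=d)
print(c, manip.grip_point_offset, status.sense())
im,d,c=snap('scene'); save(im,'scene.png')
E
```

```text
{'camera_matrix': array([[518.15978141,   0.        , 319.33323759],
       [  0.        , 518.15978141, 235.41710868],
       [  0.        ,   0.        ,   1.        ]]), 'k1': 0.006307807941745916, 'origin': array([ 440.1881324 ,   38.89912287, 1458.52857476]), 'orientation': array([[ 0.00826777,  0.99501777, -0.09935429],
       [-0.99981459,  0.00995357,  0.0164839 ],
       [ 0.0173907 ,  0.09919959,  0.99491558]])} 53.900000000000006 {'time': 0.05, 'q': array([ 1.08849249e+00,  2.07445234e-01,  1.54295824e+00,  6.47532938e-06,
        1.39350152e+00, -1.50506232e-01]), 'qvel': array([ 8.41483372e-05, -8.33009046e-04, -1.44052632e-03,  1.09019062e-03,
        8.76306145e-04, -4.71303728e-05]), 'tau': array([-4.79847040e-04, -3.84384871e+01, -2.92810249e+01, -2.92591531e-04,
        4.96553374e-03,  5.64526559e-06]), 'position': array([187.0368515 , 543.10311364, 302.70921117]), 'tool_rot': array([[-9.45457750e-01,  3.25742968e-01, -1.07815758e-03],
       [ 3.25744561e-01,  9.45455603e-01, -2.04560817e-03],
       [ 3.53007647e-04, -2.28524007e-03, -9.99997327e-01]]), 'wrist_force': array([-0.28660798, -0.61514169, -0.41083595]), 'ft_torque': array([-0.01189985,  0.02209352, -0.04126611]), 'finger_force': 0.0, 'width': 85.37925392373053}
```

View pics/top.png

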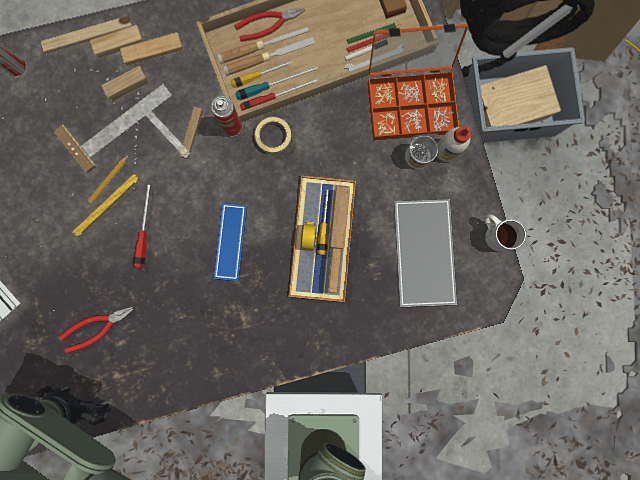

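View pics/scene.png

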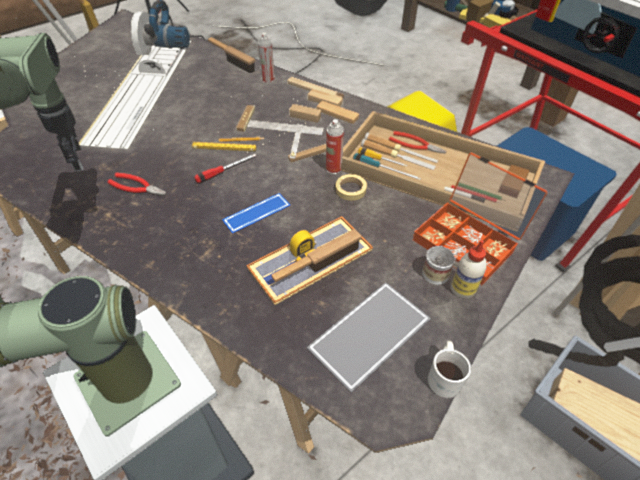

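Top view: blue mat around (230,242), board around (322,238) with tape at (308,236), driver at (323,238) and brush at (338,240), grey mat around (426,253), mug at (507,234), red driver at (143,230).

```bash
python3 - <<'E'
from h import *
z=np.load('top.npz'); im,d=z['im'],z['d']; c=get_calibration('top')
hsv=cv2.cvtColor(im,cv2.COLOR_RGB2HSV)
def rect(m,zz,box,name):
    M=np.zeros((480,640),np.uint8); x0,y0,x1,y1=box; M[y0:y1,x0:x1]=m[y0:y1,x0:x1]*255
    cs,_=cv2.findContours(M,cv2.RETR_EXTERNAL,cv2.CHAIN_APPROX_NONE); k=max(cs,key=cv2.contourArea)
    p=onz(c,k[:,0,:],zz)[:,:2].astype(np.float32); r=cv2.minAreaRect(p); b=cv2.boxPoints(r)
    e=[b[1]-b[0],b[2]-b[1]]; L=max(e,key=np.linalg.norm); L=L*np.sign(L[0])
    print(name,np.round(r[0],1),np.round(r[1],1),'long axis deg',np.degrees(np.arctan2(L[1],L[0])).round(2))
H,S,V=hsv[...,0].astype(int),hsv[...,1].astype(int),hsv[...,2].astype(int)
rect((H>95)&(H<120)&(S>120)&(V>100),3,(205,195,255,290),'blue')
rect((V>85)&(S<40),3,(385,190,465,315),'grey')
rect(((S>60)&(V>110)),12,(280,170,362,310),'board')
rect(((H>20)&(H<35)&(S>150)&(V>100)),60,(295,205,318,260),'tapetop')
im2=cv2.resize(im[165:310,275:370],None,fx=4,fy=4,interpolation=cv2.INTER_CUBIC); save(im2,'topz.png')
P=cloud(c,d)
for uv in [(310,237),(333,225),(345,270),(322,235),(338,215)]: print(uv,P[uv[1],uv[0]].round(0))
E
```

```text
blue [566.3 266.3] [ 69.8 214.4] long axis deg -5.02
grey [ 545.  -284.1] [226.4 351.5] long axis deg -0.25
board [578.9   6.3] [155.7 344.4] long axis deg -4.99
tapetop [580.8  45.7] [33.5 70.4] long axis deg -4.21
(310, 237) [574.  41.  74.]
(333, 225) [608. -21.  70.]
(345, 270) [488. -58.  10.]
(322, 235) [584.   8.  32.]
(338, 215) [635. -34.  69.]
```

View pics/topz.png

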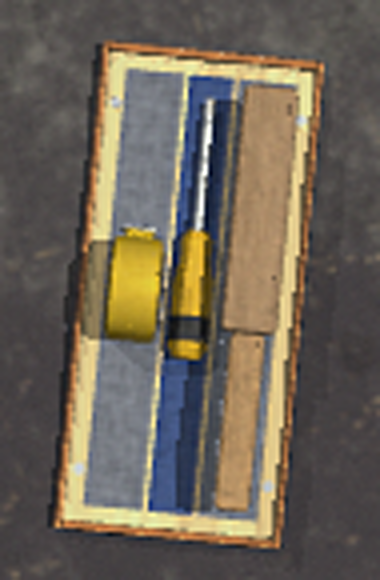

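Zoomed: brush back at the far end of the right lane, with its handle towards the robot (back/handle joint at zoom (250,330)). The driver handle also points towards the robot. The tape is in the left lane with its hook at the far end (zoom (138,230)). Next I go over the board for a close look.

play_rows --commands '[0,0,0,0,0,-7,0,0,0,0,0,-7,-0.03,-0.036,-0.002,0,0,0,-0.03,-0.036,-0.002,0,0,0,-0.03,-0.036,-0.002,0,0,0,-0.03,-0.036,-0.002,0,0,0,-0.03,-0.036,-0.002,0,0,0,-0.03,-0.036,-0.002,0,0,0]'

```text
time: 0.9
position: [348.2, 311.0, 315.6]
tool_rot: [[-0.996, 0.087, -0.0], [0.087, 0.996, -0.0], [0.0, -0.0, -1.0]]
wrist_force: [-0.6, 1.2, -1.3]
width: 85.4
finger_force: 0.0
```

play_rows --commands '[-0.03,-0.036,-0.002,0,0,0,-0.03,-0.036,-0.002,0,0,0,-0.03,-0.036,-0.002,0,0,0,-0.03,-0.036,-0.002,0,0,0,-0.03,-0.036,-0.002,0,0,0,-0.03,-0.036,-0.002,0,0,0,-0.03,-0.036,-0.002,0,0,0,0,0,0,0,0,0]'

```text
time: 1.7
position: [537.4, 38.7, 329.6]
tool_rot: [[-0.996, 0.094, 0.001], [0.094, 0.996, -0.002], [-0.001, -0.002, -1.0]]
wrist_force: [-1.2, 0.4, 0.3]
width: 85.4
finger_force: 0.0
```

```bash
cat >> h.py <<'E'
def go(p,yaw=None):
    "deltas (mm) in the tool frame to TCP p; yaw = wanted world angle of tool y, deg"
    s=status.sense(); R=np.array(s['tool_rot']); 
    a=np.degrees(np.arctan2(R[1,1],R[0,1]))
    print('pos',s['position'].round(1),'yaw_y',a.round(2),'tilt',R[:2,2].round(4),'w',round(s['width'],1),'t',round(s['time'],2),'q',s['q'].round(2),'F',s['wrist_force'].round(1))
    if p is not None: print('delta tool mm',(R.T@(np.array(p)-s['position'])).round(1), 'turn z', None if yaw is None else round(a-yaw,2))
E
python3 - <<'E'
from h import *
go([570,5,330],85)
im,d,c=snap('wrist'); save(im,'w1.png'); np.savez('w1.npz',im=im,d=d,**{k:c[k] for k in c}); print(c['origin'],c['orientation'].round(3))
E
```

```text
pos [537.4  38.7 329.6] yaw_y 84.62 tilt [ 0.0012 -0.0021] w 85.4 t 1.7 q [-0.09  0.11  1.6  -0.    1.43 -1.56] F [-1.2  0.4  0.3]
delta tool mm [-35.6 -30.5  -0.3] turn z -0.38
[463.83843506  45.63683337 399.74535748] [[ 0.094 -0.952 -0.292]
 [ 0.996  0.089  0.03 ]
 [-0.002 -0.294  0.956]]
```

View pics/w1.png

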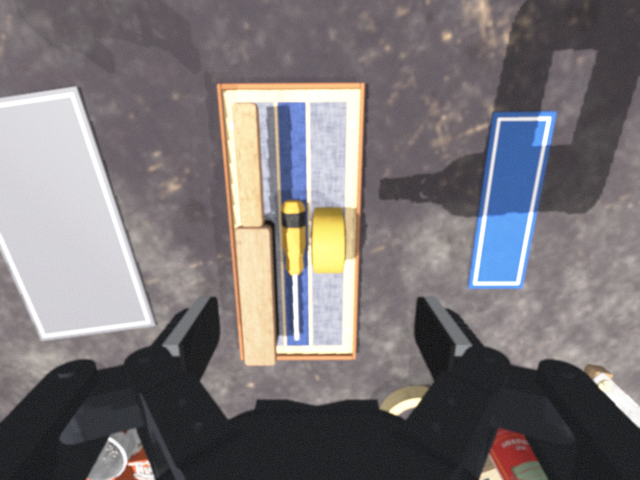

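Wrist view (robot at the top): brush back (255,295), handle (246,165), tape (328,240), driver handle (294,240) with its tip near (297,338). The blue mat is at (515,200) and the grey mat is partly visible at left. I use depth to separate the top surfaces.

```bash
cat > m.py <<'E'
from h import *
def rects(P,zlo,zhi,xy,name,keep=None):
    m=(P[...,2]>zlo)&(P[...,2]<zhi)&(P[...,0]>xy[0])&(P[...,0]<xy[1])&(P[...,1]>xy[2])&(P[...,1]<xy[3])
    if keep is not None: m&=keep
    m=cv2.morphologyEx(m.astype(np.uint8),cv2.MORPH_OPEN,np.ones((3,3)))
    n,l,s,_=cv2.connectedComponentsWithStats(m); k=1+np.argmax(s[1:,4]); q=P[l==k]
    r=cv2.minAreaRect(q[:,:2].astype(np.float32)); b=cv2.boxPoints(r); e=[b[1]-b[0],b[2]-b[1]]
    L=max(e,key=np.linalg.norm); L=L*np.sign(L[0])
    print(name,'ctr',np.round(r[0],1),'size',np.round(r[1],1),'ax',np.degrees(np.arctan2(L[1],L[0])).round(2),'z',np.median(q[:,2]).round(1),len(q)); return q
E
python3 - <<'E'
from m import *
z=np.load('w1.npz'); im,d=z['im'],z['d']; c={k:z[k] for k in ['camera_matrix','k1','origin','orientation']}; c['k1']=float(c['k1'])
P=cloud(c,d); hsv=cv2.cvtColor(im,cv2.COLOR_RGB2HSV).astype(int); H,S,V=hsv[...,0],hsv[...,1],hsv[...,2]
q=rects(P,55,85,(400,800,-80,-10),'brush top')
t=rects(P,66,85,(500,650,15,80),'tape top')
rects(P,50,85,(500,650,15,80),'tape>50')
r=rects(P,22,45,(480,680,-15,25),'driver handle',(H>15)&(H<36)&(S>140)|(V<50))
rects(P,-10,15,(400,750,200,330),'blue',(H>95)&(H<125)&(S>120)&(V>80))
rects(P,-10,30,(400,800,-100,100),'board',(S>60)&(V>100))
# brush: width profile along lane axis
u=np.array([np.cos(np.radians(-5)),np.sin(np.radians(-5))]); n=np.array([-u[1],u[0]])
a=q[:,:2]@u; b=q[:,:2]@n
for k in np.arange(a.min(),a.max(),15):
    s=(a>=k)&(a<k+15); print(round(k),b[s].min().round(1),b[s].max().round(1),end=' | ')
print(a.min(),a.max())
E
```

```text
brush top ctr [571.2 -33.4] size [ 38.4 288.5] ax -5.34 z 69.3 7883
tape top ctr [580.9  45.3] size [35.  44.1] ax -4.23 z 72.2 1248
tape>50 ctr [579.8  45.8] size [36.  62.7] ax -5.52 z 69.9 1840
driver handle ctr [577.1  15.7] size [ 6.6 29.7] ax -6.01 z 28.0 141
blue ctr [567.3 267.3] size [ 49.9 193. ] ax -5.08 z 3.2 6428
board ctr [584.6   5.5] size [165.1 361. ] ax -4.98 z 14.0 5282
428 5.7 28.6 | 443 5.4 29.3 | 458 5.2 29.2 | 473 5.2 29.2 | 488 4.8 29.1 | 503 4.8 29.0 | 518 4.8 29.0 | 533 4.8 28.7 | 548 -2.2 35.6 | 563 -2.3 35.6 | 578 -2.3 35.5 | 593 -2.4 35.5 | 608 -1.8 35.3 | 623 -2.9 35.2 | 638 -3.2 35.1 | 653 -3.1 35.1 | 668 -3.0 35.1 | 683 -2.6 34.9 | 698 -2.9 34.9 | 713 -2.8 32.9 | 427.72310235972975 716.2848074679162
```

```bash
python3 - <<'E'
from m import *
z=np.load('top.npz'); im=z['im']; c=get_calibration('top')
hsv=cv2.cvtColor(im,cv2.COLOR_RGB2HSV).astype(int)
m=((hsv[...,2]>105)&(hsv[...,1]<40)).astype(np.uint8); m[:, :380]=0; m[:,465:]=0; m[:190]=0; m[315:]=0
m=cv2.morphologyEx(m,cv2.MORPH_OPEN,np.ones((5,5)))
k=max(cv2.findContours(m,0,1)[0],key=cv2.contourArea)[:,0]
p=onz(c,k,3)[:,:2].astype(np.float32); print(cv2.minAreaRect(p), cv2.boxPoints(cv2.minAreaRect(p)))
go([601.1,-36,200],85)
E
```

```text
((541.1935424804688, -283.7452392578125), (298.99609375, 158.78834533691406), 2.8300676345825195) [[ 387.95782 -211.82921]
 [ 395.7978  -370.4239 ]
 [ 694.42926 -355.66125]
 [ 686.5893  -197.06659]]
pos [535.8  41.  329.2] yaw_y 84.73 tilt [-0.0011  0.    ] w 85.4 t 1.75 q [-0.08  0.11  1.6  -0.    1.43 -1.56] F [-1.5  0.8 -0.5]
delta tool mm [-72.2 -70.7 129.2] turn z -0.27
```

Grey mat measures 299 x 159 with its centre at (541,-284), which matches its given size. I move above the brush grip point.

play_rows --commands '[-0.018,-0.0177,0.02,0,0,-0.27,-0.018,-0.0177,0.03,0,0,0,-0.018,-0.0177,0.03,0,0,0,-0.018,-0.0177,0.03,0,0,0,0,0,0.019,0,0,0,0,0,0,0,0,0,0,0,0,0,0,0]' --claw 90

```text
time: 2.45
position: [600.0, -31.9, 200.6]
tool_rot: [[-0.997, 0.081, -0.002], [0.081, 0.997, 0.001], [0.002, 0.001, -1.0]]
wrist_force: [-0.4, -0.3, -0.5]
width: 55.7
finger_force: 0.0
```

```bash
python3 -c "
from h import *
go([601.1,-36,116],85)"
```

```text
pos [600.  -31.9 200.6] yaw_y 85.34 tilt [-0.0017  0.0007] w 55.7 t 2.45 q [-0.2   0.36  1.57  0.    1.21 -1.69] F [-0.4 -0.3 -0.5]
delta tool mm [-1.5 -4.  84.6] turn z 0.34
```

play_rows --commands '[-0.0015,-0.004,0.015,0,0,0.3,0,0,0.025,0,0,0,0,0,0.025,0,0,0,0,0,0.02,0,0,0,0,0,0,0,0,0,0,0,0,0,0,0]'

```text
time: 3.05
position: [602.2, -37.1, 116.5]
tool_rot: [[-0.996, 0.087, 0.001], [0.087, 0.996, -0.0], [-0.001, -0.0, -1.0]]
wrist_force: [0.0, -0.9, -0.1]
width: 55.3
finger_force: 0.0
```

play_rows --commands '[0,0,0,0,0,0,0,0,0,0,0,0,0,0,0,0,0,0,0,0,0,0,0,0,0,0,0,0,0,0,0,0,0,0,0,0]' --claw 255

```text
time: 3.65
position: [603.4, -37.4, 118.2]
tool_rot: [[-0.996, 0.088, 0.004], [0.088, 0.996, -0.0], [-0.004, -0.0, -1.0]]
wrist_force: [-0.3, 0.9, 6.0]
width: 36.9
finger_force: 61.1
```

```bash
python3 -c "
from h import *
go([601.1,-36,116],85)"
```

```text
pos [603.4 -37.4 118.2] yaw_y 84.97 tilt [ 0.0041 -0.0005] w 36.9 t 3.65 q [-0.21  0.47  1.61  0.    1.06 -1.69] F [-0.3  0.9  6. ]
delta tool mm [2.5 1.2 2.2] turn z -0.03
```

play_rows --commands '[0,0,-0.015,0,0,0,0,0,-0.025,0,0,0,0,0,-0.025,0,0,0,0,0,-0.015,0,0,0,0,-0.01,0,0,0,0,0,-0.02,0,0,0,0,0,-0.03,0,0,0,0,0,-0.03,0,0,0,0]'

```text
time: 4.45
position: [592.8, -127.9, 194.2]
tool_rot: [[-0.996, 0.087, -0.003], [0.087, 0.996, 0.001], [0.003, 0.0, -1.0]]
wrist_force: [0.9, 0.2, -1.6]
width: 37.0
finger_force: 60.5
```

play_rows --commands '[0,-0.035,0,0,0,0,0,-0.035,0,0,0,0,0,-0.035,0,0,0,0,0,-0.035,0,0,0,0,0,-0.03,0,0,0,0,0,-0.02,0,0,0,0,0,-0.01,0,0,0,0,0,0,0,0,0,0]'

```text
time: 5.25
position: [575.8, -327.1, 195.0]
tool_rot: [[-0.996, 0.09, -0.001], [0.09, 0.996, 0.001], [0.001, 0.001, -1.0]]
wrist_force: [-0.5, -0.1, -1.1]
width: 36.7
finger_force: 60.5
```

```bash
python3 - <<'E'
from h import *
go([573,-327,111],85)
E
```

```text
pos [ 575.8 -327.1  195. ] yaw_y 84.86 tilt [-0.001   0.0009] w 36.7 t 5.25 q [-0.65  0.49  1.41  0.    1.25 -2.13] F [-0.5 -0.1 -1.1]
delta tool mm [ 2.7 -0.2 84. ] turn z -0.14
```

play_rows --commands '[0,0,0.02,0,0,0,0,0,0.025,0,0,0,0,0,0.02,0,0,0,0,0,0.012,0,0,0,0,0,0.005,0,0,0,0,0,0.002,0,0,0,0,0,0,0,0,0]'

```text
time: 5.95
position: [577.3, -325.5, 113.4]
tool_rot: [[-0.996, 0.087, 0.001], [0.087, 0.996, -0.0], [-0.001, -0.0, -1.0]]
wrist_force: [-0.2, 0.8, -0.9]
width: 37.0
finger_force: 60.6
```

```bash
python3 - <<'E'
from m import *
go([573,-327,111],85)
im,d,c=snap('scene'); save(im[200:480,200:560],'s2.png')
E
```

```text
pos [ 577.3 -325.5  113.4] yaw_y 85.03 tilt [ 0.0013 -0.0004] w 37.0 t 5.95 q [-0.64  0.58  1.45  0.    1.11 -2.13] F [-0.2  0.8 -0.9]
delta tool mm [ 4.1 -1.9  2.3] turn z 0.03
```

View pics/s2.png

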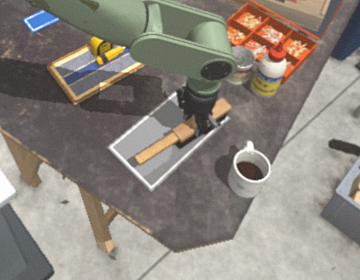

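The brush is held over the grey mat, about at crop (185,135), clear of the mug at (250,172). I lower gently until it touches.

play_rows --commands '[0,0,0.001,0,0,0,0,0,0.001,0,0,0,0,0,0,0,0,0]'

```text
time: 6.3
position: [577.4, -325.8, 113.2]
tool_rot: [[-0.996, 0.087, 0.001], [0.087, 0.996, -0.0], [-0.001, -0.0, -1.0]]
wrist_force: [-4.9, 5.0, 11.7]
width: 36.9
finger_force: 62.1
```

Contact. I release and lift, then move over to the tape.

play_rows --commands '[0,0,0,0,0,0,0,0,0,0,0,0,0,0,0,0,0,0,0,0,0,0,0,0]' --claw 90

```text
time: 6.7
position: [576.4, -326.3, 109.6]
tool_rot: [[-0.996, 0.088, -0.0], [0.088, 0.996, 0.0], [0.0, 0.0, -1.0]]
wrist_force: [0.2, -0.1, -0.5]
width: 55.4
finger_force: 0.0
```

```bash
python3 - <<'E'
from m import *
go([580.4,45.5,200],85)
E
```

```text
pos [ 576.4 -326.3  109.6] yaw_y 84.95 tilt [-0.0001  0.0001] w 55.4 t 6.7 q [-0.65  0.59  1.45 -0.    1.11 -2.13] F [ 0.2 -0.1 -0.5]
delta tool mm [ 28.8 370.7 -90.4] turn z -0.05
```

play_rows --commands '[0,0,-0.02,0,0,0,0,0,-0.03,0,0,0,0,0,-0.03,0,0,0,0.002,0.01,-0.01,0,0,0,0.003,0.03,0,0,0,0,0.003,0.04,0,0,0,0,0.003,0.04,0,0,0,0,0.003,0.04,0,0,0,0]'

```text
time: 7.5
position: [575.6, -163.4, 198.6]
tool_rot: [[-0.996, 0.088, -0.002], [0.088, 0.996, 0.001], [0.002, 0.001, -1.0]]
wrist_force: [0.4, 0.8, 0.6]
width: 55.1
finger_force: 0.0
```

play_rows --commands '[0.003,0.04,0,0,0,0,0.003,0.04,0,0,0,0,0.003,0.04,0,0,0,0,0.003,0.04,0,0,0,0,0.003,0.03,0,0,0,0,0,0.021,0,0,0,0,0,0,0,0,0,0,0,0,0,0,0,0]'

```text
time: 8.3
position: [579.4, 46.5, 198.9]
tool_rot: [[-0.996, 0.086, -0.002], [0.086, 0.996, -0.0], [0.002, -0.0, -1.0]]
wrist_force: [-0.1, 0.6, -0.0]
width: 55.2
finger_force: 0.0
```

```bash
python3 - <<'E'
from m import *
go([580.4,45.5,112],85)
E
```

```text
pos [579.4  46.5 198.9] yaw_y 85.05 tilt [-0.0017 -0.0003] w 55.2 t 8.3 q [-0.07  0.33  1.62 -0.    1.2  -1.55] F [-0.1  0.6 -0. ]
delta tool mm [-1.3 -0.9 86.9] turn z 0.05
```

play_rows --commands '[-0.001,-0.001,0.02,0,0,0,0,0,0.03,0,0,0,0,0,0.025,0,0,0,0,0,0.012,0,0,0,0,0,0,0,0,0,0,0,0,0,0,0]'

```text
time: 8.9
position: [581.6, 44.2, 113.4]
tool_rot: [[-0.996, 0.089, 0.001], [0.089, 0.996, -0.0], [-0.001, -0.0, -1.0]]
wrist_force: [-0.4, 0.4, 0.2]
width: 55.7
finger_force: 0.0
```

play_rows --commands '[0,0,0,0,0,0,0,0,0,0,0,0,0,0,0,0,0,0,0,0,0,0,0,0,0,0,0,0,0,0]' --claw 255

```text
time: 9.4
position: [582.5, 44.8, 114.8]
tool_rot: [[-0.996, 0.088, 0.004], [0.088, 0.996, -0.0], [-0.004, -0.0, -1.0]]
wrist_force: [-1.3, -1.1, 7.0]
width: 32.7
finger_force: 60.8
```

```bash
python3 - <<'E'
from m import *
go([541,-244,112],85)
E
```

```text
pos [582.5  44.8 114.8] yaw_y 84.97 tilt [ 0.0038 -0.0004] w 32.7 t 9.4 q [-0.07  0.44  1.66 -0.    1.03 -1.55] F [-1.3 -1.1  7. ]
delta tool mm [  16.  -291.3    2.8] turn z -0.03
```

play_rows --commands '[0,0,-0.015,0,0,0,0,0,-0.025,0,0,0,0,0,-0.025,0,0,0,0,0,-0.015,0,0,0,0,-0.01,0,0,0,0,0,-0.02,0,0,0,0,0.003,-0.03,0,0,0,0,0.003,-0.03,0,0,0,0]'

```text
time: 10.2
position: [565.7, -45.3, 191.2]
tool_rot: [[-0.996, 0.087, -0.003], [0.087, 0.996, 0.0], [0.003, -0.0, -1.0]]
wrist_force: [-0.3, 0.4, -2.8]
width: 33.1
finger_force: 59.9
```

play_rows --commands '[0.003,-0.035,0,0,0,0,0.003,-0.035,0,0,0,0,0.003,-0.035,0,0,0,0,0,-0.035,0,0,0,0,0,-0.03,0,0,0,0,0,-0.02,0,0,0,0,0,-0.01,0,0,0,0,0,0,0,0,0,0]'

```text
time: 11.0
position: [539.6, -243.8, 191.6]
tool_rot: [[-0.996, 0.09, -0.002], [0.09, 0.996, 0.001], [0.002, 0.001, -1.0]]
wrist_force: [-0.8, 0.7, -2.7]
width: 33.1
finger_force: 60.1
```

play_rows --commands '[0,0,0.02,0,0,0,0,0,0.025,0,0,0,0,0,0.02,0,0,0,0,0,0.012,0,0,0,0,0,0.005,0,0,0,0,0,0,0,0,0,0,0,0,0,0,0]'

```text
time: 11.7
position: [541.4, -242.7, 111.7]
tool_rot: [[-0.996, 0.087, 0.002], [0.087, 0.996, -0.001], [-0.002, -0.001, -1.0]]
wrist_force: [0.8, -0.0, -1.7]
width: 32.8
finger_force: 60.1
```

play_rows --commands '[0,0,0.0015,0,0,0,0,0,0.001,0,0,0,0,0,0,0,0,0]'

```text
time: 12.0
position: [541.4, -243.0, 109.8]
tool_rot: [[-0.996, 0.088, 0.002], [0.088, 0.996, -0.001], [-0.002, -0.001, -1.0]]
wrist_force: [-1.0, 1.4, 5.3]
width: 33.5
finger_force: 60.7
```

Contact. I release and go up, then back over the board to look at everything from the wrist.

play_rows --commands '[0,0,0,0,0,0,0,0,0,0,0,0,0,0,0,0,0,0,0,0,0,0,0,0,0,0,-0.02,0,0,0,0,0,-0.04,0,0,0,0,0,-0.04,0,0,0,0,0.02,-0.03,0,0,0]' --claw 90

```text
time: 12.8
position: [543.0, -225.0, 241.2]
tool_rot: [[-0.996, 0.091, 0.003], [0.091, 0.996, -0.003], [-0.003, -0.003, -1.0]]
wrist_force: [-0.2, -0.4, 0.3]
width: 55.1
finger_force: 0.0
```

play_rows --commands '[0,0.04,-0.01,0,0,0,0,0.04,-0.01,0,0,0,0,0.04,-0.01,0,0,0,0,0.02,0,0,0,0,0,0,0,0,0,0,0,0,0,0,0,0]'

```text
time: 13.4
position: [554.6, -83.2, 268.2]
tool_rot: [[-0.996, 0.087, -0.0], [0.087, 0.996, -0.001], [0.0, -0.001, -1.0]]
wrist_force: [0.6, -0.3, 0.3]
width: 55.2
finger_force: 0.0
```

```bash
python3 - <<'E'
from m import *
go([580,6,200],85)
im,d,c=snap('wrist'); save(im,'w2.png'); np.savez('w2.npz',im=im,d=d,**{k:c[k] for k in c})
P=cloud(c,d)
rects(P,50,85,(380,800,-400,-285),'brush'); rects(P,45,85,(450,650,-285,-200),'tape')
E
```

```text
pos [554.6 -83.2 268.2] yaw_y 85.03 tilt [-0.0003 -0.0006] w 55.2 t 13.4 q [-0.3   0.21  1.62 -0.    1.32 -1.79] F [ 0.6 -0.3  0.3]
delta tool mm [-17.6  91.1  68.1] turn z 0.03
brush ctr [ 545.6 -320.7] size [ 39.5 289. ] ax -5.4 z 64.0 13805
tape ctr [ 539.3 -240.9] size [37.1 65.1] ax -5.42 z 63.3 3554
```

View pics/w2.png

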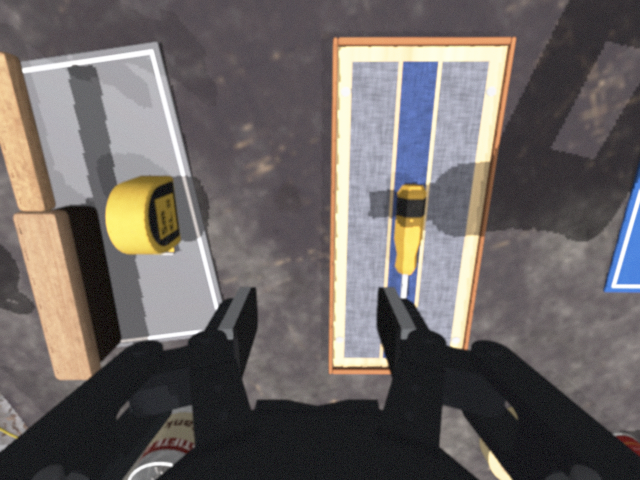

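Both stand upright on the grey mat (brush (50,220), tape (148,215)). The driver handle runs from (411,185) to (404,275) on the board. Next I measure the driver.

```bash
python3 - <<'E'
from m import *
z=np.load('w2.npz'); im,d=z['im'],z['d']; c={k:z[k] for k in ['camera_matrix','origin','orientation']}; c['k1']=float(z['k1'])
P=cloud(c,d); hsv=cv2.cvtColor(im,cv2.COLOR_RGB2HSV).astype(int)
m=((hsv[...,1]>170)&(hsv[...,0]>14)&(hsv[...,0]<36)&(hsv[...,2]>110)|(hsv[...,2]<55)).astype(np.uint8)
m[:,:392]=0; m[:,430:]=0; m[:178]=0; m[280:]=0
m=cv2.morphologyEx(m,cv2.MORPH_OPEN,np.ones((3,3)))
k=max(cv2.findContours(m,0,1)[0],key=cv2.contourArea)[:,0]
for zz in (20,26):
  p=onz(c,k,zz)[:,:2].astype(np.float32); r=cv2.minAreaRect(p); print(zz,r, len(k))
# per-row mid
for v in range(186,274,8):
    u=np.where(m[v])[0]
    if len(u): print(v,u.min(),u.max(),onz(c,[(u.min()+u.max())/2,v],22)[0,:2].round(1), P[v,int(u.mean())].round(0))
q=np.argwhere(m>0); 
bl=((hsv[...,0]>95)&(hsv[...,0]<125)&(hsv[...,1]>120)); 
# shaft: bright greyish pixels below
s=(hsv[...,2]>140)&(hsv[...,1]<50); s[:,:395]=0; s[:,413:]=0; s[:276]=0; s[300:]=0
for v in range(277,300,5):
    u=np.where(s[v])[0]
    if len(u): print('shaft',v,u.min(),u.max(),onz(c,[u.mean(),v],20)[0,:2].round(1))
E
```

```text
20 ((553.3681030273438, 1.6693620681762695), (14.833373069763184, 16.766136169433594), 84.98489379882812) 57
26 ((552.0068359375, 0.18936586380004883), (14.5538911819458, 16.450332641601562), 84.98521423339844) 57
202 397 412 [548.5   1.7] [547.  -1.  30.]
210 397 423 [556.8   6.9] [554.   2.  33.]
shaft 277 402 408 [627.8   1.9]
shaft 282 401 407 [633.4   0.8]
shaft 287 401 407 [639.1   0.7]
shaft 292 401 406 [6.448e+02 1.000e-01]
shaft 297 400 406 [ 6.506e+02 -5.000e-01]
```

```bash
python3 - <<'E'
from m import *
z=np.load('w2.npz'); im,d=z['im'].astype(int),z['d']; c={k:z[k] for k in ['camera_matrix','origin','orientation']}; c['k1']=float(z['k1'])
m=((im[...,0]-im[...,2]>70)).astype(np.uint8)
m[:,:392]=0; m[:,430:]=0; m[:178]=0; m[280:]=0
for v in range(182,280,4):
    u=np.where(m[v])[0]
    if len(u): print(v,u.min(),u.max(),onz(c,[(u.min()+u.max())/2,v],22)[0,:2].round(1))
z=np.load('w1.npz'); im,d=z['im'].astype(int),z['d']
go([565,6,75],85)
E
```

```text
186 402 422 [533.7   8.9]
190 399 425 [537.5   8.9]
194 398 426 [541.4   8.8]
198 407 423 [545.5  11.7]
218 397 424 [564.8   7.3]
222 396 424 [568.8   6.8]
226 395 423 [572.8   5.8]
230 395 423 [576.9   5.8]
234 395 422 [580.9   5.3]
238 394 422 [585.    4.8]
242 395 420 [589.2   4.2]
246 396 418 [593.4   3.7]
250 396 417 [597.5   3.2]
254 397 416 [601.8   3.1]
258 396 415 [606.    2.1]
262 396 415 [610.4   2. ]
266 395 415 [614.7   1.5]
270 398 413 [619.1   2. ]
274 407 410 [623.8   5. ]
pos [554.5 -83.9 268.1] yaw_y 84.95 tilt [-0.0005 -0.0005] w 55.6 t 13.45 q [-0.3   0.21  1.62 -0.    1.32 -1.79] F [-0.4 -0.1 -0.7]
delta tool mm [ -2.6  90.5 193. ] turn z -0.05
```

play_rows --commands '[-0.005,0.02,0.02,0,0,0,-0.005,0.03,0.03,0,0,0,-0.005,0.03,0.03,0,0,0,-0.005,0.011,0.03,0,0,0,0,0,0.03,0,0,0,0,0,0,0,0,0,0,0,0,0,0,0]'

```text
time: 14.15
position: [582.3, 4.4, 127.9]
tool_rot: [[-0.996, 0.089, -0.002], [0.089, 0.996, 0.0], [0.002, -0.0, -1.0]]
wrist_force: [0.2, -0.7, 0.3]
width: 54.9
finger_force: 0.0
```

```bash
python3 - <<'E'
from m import *
go([582.8,5.2,86],85)
E
```

```text
pos [582.3   4.4 127.9] yaw_y 84.87 tilt [-0.0019  0.    ] w 54.9 t 14.15 q [-0.14  0.42  1.66 -0.    1.06 -1.62] F [ 0.2 -0.7  0.3]
delta tool mm [-0.5  0.8 41.9] turn z -0.13
```

play_rows --commands '[0,0.0005,0.02,0,0,0,0,0,0.015,0,0,0,0,0,0.007,0,0,0,0,0,0,0,0,0,0,0,0,0,0,0]'

```text
time: 14.65
position: [583.1, 5.8, 87.0]
tool_rot: [[-0.996, 0.088, 0.001], [0.088, 0.996, -0.0], [-0.001, -0.0, -1.0]]
wrist_force: [-0.1, -0.9, -0.9]
width: 55.2
finger_force: 0.0
```

play_rows --commands '[0,0,0,0,0,0,0,0,0,0,0,0,0,0,0,0,0,0,0,0,0,0,0,0,0,0,0,0,0,0]' --claw 255

```text
time: 15.15
position: [583.4, 5.9, 87.6]
tool_rot: [[-0.996, 0.088, 0.002], [0.088, 0.996, -0.0], [-0.002, -0.0, -1.0]]
wrist_force: [-1.1, 0.0, 5.7]
width: 24.6
finger_force: 58.7
```

```bash
python3 - <<'E'
from m import *
go([527,270.3,86],85)
E
```

```text
pos [583.4   5.9  87.6] yaw_y 84.97 tilt [ 0.0017 -0.0005] w 24.6 t 15.15 q [-0.14  0.48  1.67 -0.    0.98 -1.62] F [-1.1  0.   5.7]
delta tool mm [ 79.3 258.4   1.4] turn z -0.03
```

play_rows --commands '[0,0,-0.015,0,0,0,0,0,-0.025,0,0,0,0,0,-0.025,0,0,0,0,0,-0.015,0,0,0,0.004,0.01,0,0,0,0,0.008,0.02,0,0,0,0,0.01,0.03,0,0,0,0,0.01,0.035,0,0,0,0]'

```text
time: 15.95
position: [557.4, 104.3, 164.8]
tool_rot: [[-0.996, 0.09, -0.003], [0.09, 0.996, 0.0], [0.003, -0.0, -1.0]]
wrist_force: [0.4, 0.1, -2.3]
width: 24.2
finger_force: 59.5
```

play_rows --commands '[0.012,0.035,0,0,0,0,0.012,0.035,0,0,0,0,0.01,0.035,0,0,0,0,0.008,0.03,0,0,0,0,0.005,0.02,0,0,0,0,0,0.008,0,0,0,0,0,0,0.03,0,0,0,0,0,0,0,0,0]'

```text
time: 16.75
position: [523.1, 268.9, 131.7]
tool_rot: [[-0.996, 0.087, -0.01], [0.087, 0.996, -0.004], [0.009, -0.004, -1.0]]
wrist_force: [-1.9, -0.5, -3.0]
width: 24.1
finger_force: 59.5
```

```bash
python3 - <<'E'
from m import *
go([527,270.3,83],85)
im,d,c=snap('top'); save(cv2.resize(im[180:300,180:360],None,fx=4,fy=4,interpolation=2),'t3.png')
E
```

```text
pos [523.1 268.9 131.7] yaw_y 84.99 tilt [-0.0095 -0.0036] w 24.1 t 16.75 q [ 0.33  0.43  1.64 -0.    1.08 -1.16] F [-1.9 -0.5 -3. ]
delta tool mm [-4.2  2.  48.7] turn z -0.01
```

View pics/t3.png

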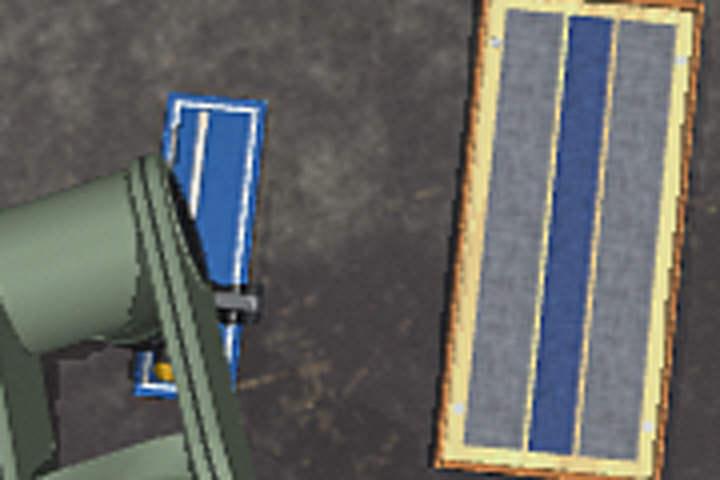

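The shaft (zoom (200,160)) lies over the blue mat, offset left as parallax predicts at this height. I lower it.

play_rows --commands '[-0.002,0.001,0.02,0,0,0,0,0,0.015,0,0,0,0,0,0.007,0,0,0,0,0,0.002,0,0,0,0,0,0,0,0,0,0,0,0,0,0,0]'

```text
time: 17.4
position: [529.3, 270.9, 93.1]
tool_rot: [[-0.996, 0.088, 0.001], [0.088, 0.996, 0.0], [-0.001, 0.001, -1.0]]
wrist_force: [0.6, -0.2, -2.3]
width: 24.4
finger_force: 59.5
```

```bash
python3 - <<'E'
from m import *
go([527,270.3,83],85)
E
```

```text
pos [529.3 270.9  93.1] yaw_y 84.95 tilt [0.0013 0.0004] w 24.4 t 17.4 q [ 0.33  0.49  1.64 -0.    1.01 -1.16] F [ 0.6 -0.2 -2.3]
delta tool mm [ 2.2 -0.8 10.1] turn z -0.05
```

play_rows --commands '[0.002,-0.0005,0.003,0,0,0,0,0,0.003,0,0,0,0,0,0.002,0,0,0,0,0,0.0015,0,0,0,0,0,0,0,0,0,0,0,0,0,0,0]'

```text
time: 18.0
position: [526.7, 270.5, 82.9]
tool_rot: [[-0.996, 0.088, 0.0], [0.088, 0.996, 0.0], [-0.0, 0.0, -1.0]]
wrist_force: [-0.9, -0.8, -1.7]
width: 23.7
finger_force: 59.5
```

play_rows --commands '[0,0,0.001,0,0,0,0,0,0.001,0,0,0,0,0,0,0,0,0]'

```text
time: 18.3
position: [526.9, 270.5, 82.6]
tool_rot: [[-0.996, 0.088, -0.0], [0.088, 0.996, -0.0], [0.0, -0.0, -1.0]]
wrist_force: [-3.8, -1.7, 8.6]
width: 24.2
finger_force: 60.5
```

Contact. I release, rise, and move sideways to look.

play_rows --commands '[0,0,0,0,0,0,0,0,0,0,0,0,0,0,0,0,0,0,0,0,0,0,0,0,0,0,-0.02,0,0,0,0,0,-0.04,0,0,0,0,0,-0.04,0,0,0,0,-0.02,-0.04,0,0,0]' --claw 90

```text
time: 19.1
position: [524.8, 251.8, 222.2]
tool_rot: [[-0.996, 0.086, 0.0], [0.086, 0.996, 0.001], [-0.0, 0.001, -1.0]]
wrist_force: [1.0, 0.4, 0.3]
width: 55.2
finger_force: 0.0
```

play_rows --commands '[0,-0.04,-0.01,0,0,0,0,-0.04,-0.01,0,0,0,0,-0.03,0,0,0,0,0,-0.03,0,0,0,0,0,0,0,0,0,0,0,0,0,0,0,0]'

```text
time: 19.7
position: [512.6, 110.7, 240.9]
tool_rot: [[-0.996, 0.09, 0.0], [0.09, 0.996, 0.001], [0.0, 0.001, -1.0]]
wrist_force: [0.1, 0.3, -0.1]
width: 55.1
finger_force: 0.0
```

```bash
python3 - <<'E'
from m import *
im,d,c=snap('wrist'); save(im,'w4.png'); np.savez('w4.npz',im=im,d=d,**{k:c[k] for k in c})
P=cloud(c,d); hsv=cv2.cvtColor(im,cv2.COLOR_RGB2HSV).astype(int)
m=(hsv[...,0]>95)&(hsv[...,0]<125)&(hsv[...,1]>120)&(P[...,1]>180)
rects(P,-10,15,(400,750,200,340),'blue',m)
i=im.astype(int); y=((i[...,0]-i[...,2]>70)&(P[...,1]>200)&(P[...,1]<330)&(P[...,0]>440)&(P[...,0]<660))
for v in range(0,480,6):
    u=np.where(y[v])[0]
    if len(u)>6: print(v,u.min(),u.max(),onz(c,[(u.min()+u.max())/2,v],16)[0,:2].round(1))
s=(hsv[...,2]>140)&(hsv[...,1]<50)&(P[...,1]>200)&(P[...,1]<330)&(P[...,2]>8)
go(None)
E
```

```text
blue ctr [567.8 266.5] size [ 50.3 193.7] ax -5.28 z 3.3 4326
168 489 514 [480.  274.5]
174 486 516 [485.2 274.4]
204 482 511 [511.6 272.4]
210 481 510 [517.  271.9]
216 480 509 [522.6 271.3]
222 479 508 [528.1 270.8]
228 479 506 [533.8 270.3]
234 480 504 [539.5 270.2]
240 480 501 [545.2 269.2]
246 479 500 [551.  268.6]
252 477 499 [556.9 267.6]
258 479 497 [562.9 267.9]
pos [512.7 111.3 240.8] yaw_y 84.93 tilt [0.     0.0005] w 55.1 t 19.75 q [ 0.05  0.16  1.73  0.    1.25 -1.43] F [ 0.8  0.2 -0.1]
```

View pics/w4.png

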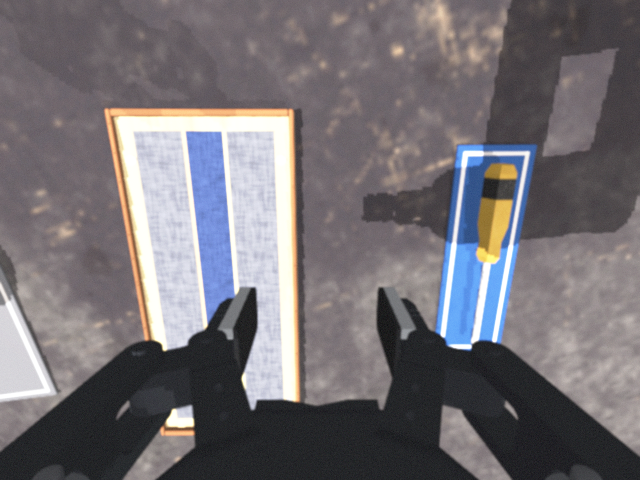

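The driver lies along the blue mat's middle: handle (497,210), centreline within about 1 mm, and middle near (567,267) against the mat's (567.8,266.5). Now I fetch the tape back.

play_rows --commands '[-0.003,-0.02,0,0,0,0,-0.006,-0.035,0,0,0,0,-0.006,-0.035,0,0,0,0,-0.006,-0.04,0,0,0,0,-0.006,-0.04,0,0,0,0,-0.006,-0.04,0,0,0,0,-0.006,-0.04,0,0,0,0,-0.006,-0.035,0,0,0,0]'

```text
time: 20.55
position: [533.1, -177.5, 240.8]
tool_rot: [[-0.996, 0.087, 0.0], [0.087, 0.996, 0.0], [-0.0, 0.0, -1.0]]
wrist_force: [0.4, 0.4, -0.1]
width: 55.3
finger_force: 0.0
```

play_rows --commands '[-0.006,-0.035,0.01,0,0,0,-0.006,-0.02,0.01,0,0,0,-0.003,-0.01,0.02,0,0,0,0,0,0,0,0,0,0,0,0,0,0,0]'

```text
time: 21.05
position: [541.8, -241.5, 200.2]
tool_rot: [[-0.996, 0.087, -0.002], [0.087, 0.996, 0.002], [0.002, 0.002, -1.0]]
wrist_force: [0.2, 0.7, -0.2]
width: 55.5
finger_force: 0.0
```

```bash
python3 - <<'E'
from m import *
go([541.3,-243,110],85)
E
```

```text
pos [ 541.8 -241.5  200.2] yaw_y 85.03 tilt [-0.0017  0.0017] w 55.5 t 21.05 q [-0.57  0.35  1.59  0.    1.21 -2.05] F [ 0.2  0.7 -0.2]
delta tool mm [ 0.2 -1.7 90.2] turn z 0.03
```

play_rows --commands '[0,-0.001,0.02,0,0,0,0,0,0.03,0,0,0,0,0,0.025,0,0,0,0,0,0.014,0,0,0,0,0,0,0,0,0,0,0,0,0,0,0]'

```text
time: 21.65
position: [542.4, -243.6, 113.1]
tool_rot: [[-0.996, 0.087, 0.001], [0.087, 0.996, -0.001], [-0.002, -0.001, -1.0]]
wrist_force: [0.2, 0.5, 0.4]
width: 55.0
finger_force: 0.0
```

play_rows --commands '[0,0,0,0,0,0,0,0,0,0,0,0,0,0,0,0,0,0,0,0,0,0,0,0,0,0,0,0,0,0]' --claw 255

```text
time: 22.15
position: [542.9, -244.2, 114.1]
tool_rot: [[-0.996, 0.088, 0.003], [0.088, 0.996, -0.001], [-0.004, -0.001, -1.0]]
wrist_force: [-0.2, 2.2, 5.7]
width: 33.0
finger_force: 60.0
```

```bash
python3 - <<'E'
from m import *
go([582,44.5,115],85)
E
```

```text
pos [ 542.9 -244.2  114.1] yaw_y 84.95 tilt [ 0.0035 -0.0013] w 33.0 t 22.15 q [-0.57  0.46  1.63  0.    1.04 -2.05] F [-0.2  2.2  5.7]
delta tool mm [-13.5 291.1  -1.1] turn z -0.05
```

play_rows --commands '[0,0,-0.015,0,0,0,0,0,-0.025,0,0,0,0,0,-0.03,0,0,0,0,0,-0.015,0,0,0,0,0.01,0,0,0,0,0,0.02,0,0,0,0,-0.003,0.03,0,0,0,0,-0.003,0.035,0,0,0,0]'

```text
time: 22.95
position: [554.7, -148.5, 195.0]
tool_rot: [[-0.996, 0.09, -0.003], [0.09, 0.996, 0.001], [0.003, 0.001, -1.0]]
wrist_force: [0.4, 0.3, -1.7]
width: 32.9
finger_force: 59.8
```

play_rows --commands '[-0.003,0.035,0,0,0,0,-0.003,0.035,0,0,0,0,-0.002,0.035,0,0,0,0,0,0.035,0,0,0,0,0,0.03,0,0,0,0,0,0.018,0,0,0,0,0,0.008,0,0,0,0,0,0,0,0,0,0]'

```text
time: 23.75
position: [580.0, 46.0, 195.5]
tool_rot: [[-0.996, 0.086, -0.003], [0.086, 0.996, 0.0], [0.003, -0.0, -1.0]]
wrist_force: [-0.0, 0.1, -2.2]
width: 33.0
finger_force: 59.7
```

```bash
python3 - <<'E'
from m import *
go([582,44.5,119],85)
E
```

```text
pos [580.   46.  195.5] yaw_y 85.07 tilt [-0.0028  0.0001] w 33.0 t 23.75 q [-0.07  0.33  1.62 -0.    1.19 -1.55] F [-0.   0.1 -2.2]
delta tool mm [-2.3 -1.4 76.4] turn z 0.07
```

play_rows --commands '[0,-0.001,0.02,0,0,0,0,0,0.025,0,0,0,0,0,0.018,0,0,0,0,0,0.008,0,0,0,0,0,0.003,0,0,0,0,0,0,0,0,0,0,0,0,0,0,0]'

```text
time: 24.45
position: [581.8, 43.5, 124.0]
tool_rot: [[-0.996, 0.088, 0.002], [0.088, 0.996, -0.0], [-0.002, -0.0, -1.0]]
wrist_force: [-0.7, 0.3, -2.3]
width: 33.0
finger_force: 59.7
```

play_rows --commands '[0,0.001,0.002,0,0,0,0,0,0.002,0,0,0,0,0,0.001,0,0,0,0,0,0,0,0,0,0,0,0,0,0,0]'

```text
time: 24.95
position: [581.6, 44.9, 119.1]
tool_rot: [[-0.996, 0.088, 0.001], [0.088, 0.996, -0.0], [-0.001, 0.0, -1.0]]
wrist_force: [-2.2, 0.4, 5.2]
width: 33.0
finger_force: 60.5
```

Contact. I release, rise and go to the brush.

play_rows --commands '[0,0,0,0,0,0,0,0,0,0,0,0,0,0,0,0,0,0,0,0,0,0,0,0,0,0,-0.02,0,0,0,0,0,-0.03,0,0,0,0,0,-0.03,0,0,0,-0.002,-0.02,0,0,0,0]' --claw 90

```text
time: 25.75
position: [584.4, 26.0, 203.1]
tool_rot: [[-0.996, 0.085, 0.01], [0.085, 0.996, -0.0], [-0.01, 0.001, -1.0]]
wrist_force: [-0.1, -0.8, 1.0]
width: 55.4
finger_force: 0.0
```

play_rows --commands '[-0.003,-0.04,0,0,0,0,-0.003,-0.04,0,0,0,0,-0.003,-0.04,0,0,0,0,-0.003,-0.04,0,0,0,0,-0.003,-0.04,0,0,0,0,-0.003,-0.04,0,0,0,0,-0.003,-0.04,0,0,0,0,-0.003,-0.035,0,0,0,0]'

```text
time: 26.55
position: [577.2, -293.3, 197.7]
tool_rot: [[-0.996, 0.089, -0.0], [0.089, 0.996, -0.0], [0.0, -0.0, -1.0]]
wrist_force: [0.7, 0.0, -0.5]
width: 55.4
finger_force: 0.0
```

play_rows --commands '[-0.002,-0.023,0,0,0,0,0,-0.01,0,0,0,0,0,0,0,0,0,0,0,0,0,0,0,0]'

```text
time: 26.95
position: [576.5, -323.1, 197.5]
tool_rot: [[-0.996, 0.087, -0.001], [0.087, 0.996, 0.001], [0.001, 0.001, -1.0]]
wrist_force: [0.1, -0.1, -0.1]
width: 55.2
finger_force: 0.0
```

```bash
python3 - <<'E'
from m import *
go([576.9,-326,112],85)
E
```

```text
pos [ 576.5 -323.1  197.5] yaw_y 84.98 tilt [-0.0007  0.0013] w 55.2 t 26.95 q [-0.64  0.48  1.41  0.    1.25 -2.13] F [ 0.1 -0.1 -0.1]
delta tool mm [-0.7 -3.  85.5] turn z -0.02
```

play_rows --commands '[0,-0.0025,0.02,0,0,0,0,0,0.03,0,0,0,0,0,0.025,0,0,0,0,0,0.01,0,0,0,0,0,0,0,0,0,0,0,0,0,0,0]'

```text
time: 27.55
position: [577.2, -326.3, 113.9]
tool_rot: [[-0.996, 0.087, 0.001], [0.087, 0.996, -0.001], [-0.001, -0.001, -1.0]]
wrist_force: [-0.5, 0.1, 0.9]
width: 55.3
finger_force: 0.0
```

play_rows --commands '[0,0,0,0,0,0,0,0,0,0,0,0,0,0,0,0,0,0,0,0,0,0,0,0,0,0,0,0,0,0]' --claw 255

```text
time: 28.05
position: [577.7, -327.1, 115.3]
tool_rot: [[-0.996, 0.088, 0.003], [0.088, 0.996, -0.002], [-0.003, -0.001, -1.0]]
wrist_force: [-0.6, 2.1, 5.7]
width: 36.8
finger_force: 60.9
```

```bash
python3 - <<'E'
from m import *
go([603,-37.2,119],85)
E
```

```text
pos [ 577.7 -327.1  115.3] yaw_y 84.96 tilt [ 0.0033 -0.0015] w 36.8 t 28.05 q [-0.65  0.58  1.44  0.    1.11 -2.13] F [-0.6  2.1  5.7]
delta tool mm [ 2.00e-01  2.91e+02 -4.10e+00] turn z -0.04
```

play_rows --commands '[0,0,-0.015,0,0,0,0,0,-0.025,0,0,0,0,0,-0.03,0,0,0,0,0,-0.015,0,0,0,0,0.01,0,0,0,0,0,0.02,0,0,0,0,0,0.03,0,0,0,0,0,0.035,0,0,0,0]'

```text
time: 28.85
position: [583.2, -229.5, 195.1]
tool_rot: [[-0.996, 0.089, -0.004], [0.089, 0.996, 0.003], [0.005, 0.003, -1.0]]
wrist_force: [0.1, -0.2, -2.1]
width: 37.1
finger_force: 60.4
```

play_rows --commands '[0,0.035,0,0,0,0,0,0.035,0,0,0,0,0,0.035,0,0,0,0,0,0.035,0,0,0,0,0,0.03,0,0,0,0,0,0.017,0,0,0,0,0,0.008,0,0,0,0,0,0,0,0,0,0]'

```text
time: 29.65
position: [601.3, -36.7, 196.9]
tool_rot: [[-0.996, 0.086, -0.002], [0.086, 0.996, 0.0], [0.002, -0.0, -1.0]]
wrist_force: [0.5, 0.1, -2.4]
width: 36.9
finger_force: 60.4
```

```bash
python3 - <<'E'
from m import *
go([603,-37.2,120],85)
E
```

```text
pos [601.3 -36.7 196.9] yaw_y 85.06 tilt [-0.0019  0.0001] w 36.9 t 29.65 q [-0.2   0.37  1.57 -0.    1.21 -1.69] F [ 0.5  0.1 -2.4]
delta tool mm [-1.9 -0.3 76.9] turn z 0.06
```

play_rows --commands '[0,0,0.02,0,0,0,0,0,0.025,0,0,0,0,0,0.018,0,0,0,0,0,0.008,0,0,0,0,0,0.002,0,0,0,0,0,0,0,0,0,0,0,0,0,0,0]'

```text
time: 30.35
position: [602.8, -38.4, 126.2]
tool_rot: [[-0.996, 0.088, 0.002], [0.088, 0.996, -0.001], [-0.002, -0.0, -1.0]]
wrist_force: [0.3, -0.2, -1.4]
width: 36.8
finger_force: 60.4
```

play_rows --commands '[0,0,0.002,0,0,0,0,0,0.001,0,0,0,0,0,0,0,0,0]'

```text
time: 30.65
position: [601.9, -37.8, 122.1]
tool_rot: [[-0.996, 0.088, 0.0], [0.088, 0.996, -0.0], [-0.0, -0.0, -1.0]]
wrist_force: [0.2, 0.2, -1.8]
width: 36.9
finger_force: 60.4
```

play_rows --commands '[0,0,0.001,0,0,0,0,0,0.001,0,0,0,0,0,0,0,0,0]'

```text
time: 30.95
position: [602.0, -37.8, 120.4]
tool_rot: [[-0.996, 0.088, 0.0], [0.088, 0.996, -0.0], [-0.0, -0.0, -1.0]]
wrist_force: [-2.1, -0.5, 2.9]
width: 36.8
finger_force: 60.7
```

play_rows --commands '[0,0,0.0005,0,0,0,0,0,0,0,0,0,0,0,0,0,0,0,0,0,0,0,0,0,0,0,-0.02,0,0,0,0,0,-0.04,0,0,0,0,0,-0.04,0,0,0,0.02,0.02,-0.03,0,0,0]' --claw 90

```text
time: 31.75
position: [586.1, -18.2, 252.7]
tool_rot: [[-0.996, 0.091, 0.006], [0.091, 0.996, -0.002], [-0.006, -0.001, -1.0]]
wrist_force: [0.7, 0.1, 0.0]
width: 55.2
finger_force: 0.0
```

play_rows --commands '[0.02,0.03,-0.03,0,0,0,0.02,0.02,-0.03,0,0,0,0,0,-0.02,0,0,0,0,0,0,0,0,0,0,0,0,0,0,0]'

```text
time: 32.25
position: [548.3, 37.0, 329.3]
tool_rot: [[-0.996, 0.088, 0.001], [0.088, 0.996, -0.0], [-0.001, -0.0, -1.0]]
wrist_force: [-0.2, 0.6, 0.9]
width: 55.4
finger_force: 0.0
```

```bash
python3 - <<'E'
from m import *
go(None)
im,d,c=snap('wrist'); save(im,'w5.png'); P=cloud(c,d)
rects(P,55,85,(400,800,-80,-10),'brush top (571.2 -33.4)')
rects(P,66,85,(500,650,15,80),'tape top (580.9,45.3)')
rects(P,50,85,(500,650,15,80),'tape>50 (579.8,45.8)')
E
```

```text
pos [548.3  37.  329.3] yaw_y 84.96 tilt [ 0.0007 -0.0002] w 55.4 t 32.25 q [-0.09  0.13  1.57 -0.    1.43 -1.57] F [-0.2  0.6  0.9]
brush top (571.2 -33.4) ctr [570.1 -32.7] size [ 38.2 288.8] ax -5.25 z 69.4 7127
tape top (580.9,45.3) ctr [578.2  46.1] size [35.5 43.1] ax -3.59 z 72.2 1274
tape>50 (579.8,45.8) ctr [577.5  46.4] size [36.5 62.8] ax -4.85 z 69.9 1892
```

View pics/w5.png

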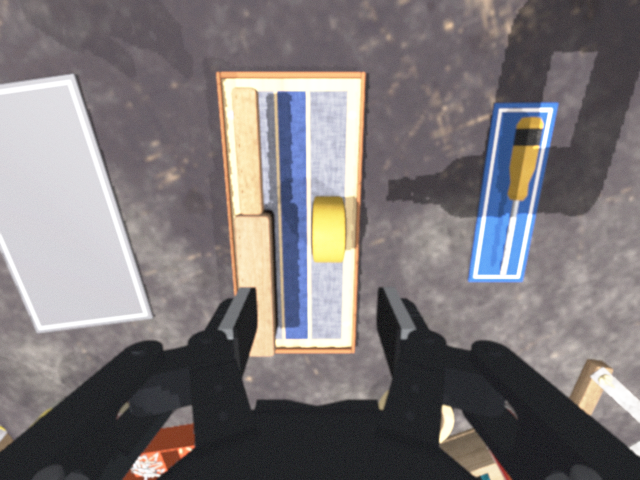

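The brush (255,290) and tape (328,228) are back within about 3 mm of their start, upright and straight, and the driver (515,200) lies on the blue mat. The arm is clear, so I hand in.

```bash
python3 -c "
from h import *
print(manip.hand_in())"
```

```text
the job is handed in; nothing more can be done
None
```

I handed the job in at about 32 s: the yellow screwdriver is on the blue mat's middle, and the brush and tape measure are back on the board within about 3 mm of their starts, upright and straight; I kept clear of the red screwdriver and mug but didn't re-measure them, and the hand-in returned no verdict.

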